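# Lift the hot bolt off the bench hot plate with the tongs

## Task

Shut off the bench hot plate: twist the knob on its deck clockwise to its stop and let it spring back by itself. Then take the spring tongs out of their stand, close them on the bolt that stands on the plate and lift it about 10 cm clear of the plate. Everything on the plate is hot, so only the tongs may touch the bolt, and the nut stays where it is on the plate; finish while still holding the bolt up in the tongs.

Things in the scene. Friction and masses are not known exactly. Their poses are not given: they have to be found in the camera images.
- hotplate: the bench hot plate, a fixed grey case 150 (x) x 280 (y) x 50 mm high; origin at the centre of its underside. Its dark plate (134 x 154 mm, top 50 mm above the bench) is centred 50 mm along its +y axis; the knob is 98 mm along its -y axis
- knob (a joint): turn of the black knob, rad: 0 at rest, grows clockwise seen from above, 1.05 at the stop. A spring (0.13 N m at the stop) turns it back to 0 when let go
- knob_grip (a point): grip point of the knob, on its upright turning axis, 77 mm above the bench (27 mm above the deck): a bar 38 mm long, 12 mm thick and 30 mm high (its top is 88 mm above the bench). Its x axis is along the bar and turns with it; at rest this is the hot plate's x axis
- stand: the tong stand, a fixed steel socket, outside 38 (x) x 84 (y) x 55 mm high, open at the top, inner floor 5 mm above its origin (centre of its underside), inside 28 x 74 mm, on a flat foot 90 x 110 mm
- tongs_grip (a point): spring tongs (0.11 kg, 155 mm from tips to hinge) upright in the stand, jaws down. Point midway between the two rubber grips, 113 mm above the tips; the round hinge head ends 49 mm above it. The grips face the tongs' +y and -y, are 22 mm wide (x), 40 mm high, and measure 53 mm over their outsides when open, 42 mm when the jaws hold 12 mm
- tongs_jaws (a point): point midway between the two jaws of the tongs, on the line straight below tongs_grip (99 mm below it), 14 mm above the tips. Jaw faces are 20 mm wide and 32 mm high, steel, 51 mm apart when open (about 62 mm over the outsides)
- tongs_left (a joint): closing angle of one tong arm, rad (the other moves alike): 0 open, 0.14 with the jaws 12 mm apart, 0.18 shut. A spring holds them open: squeezing the grips takes 5 N at first, 10 N when closed on the bolt; 25 to 40 N holds the bolt well. With fingers set to 48 to 50 mm the spring presses the grips against them and the tongs are carried still mostly open
- bolt_mid (a point): the hot M12 steel bolt, 58 mm high (0.08 kg, varies), standing on its hexagonal head on the plate: head 19 x 22 mm and 8 mm high, above it the round 12 mm shank. This point is on its axis at half height, 29 mm above the plate; z points up along the shank
- nut_mid (a point): the M16 steel nut, 24 x 27 x 13 mm, lying on the plate some 60 mm or more from the bolt; this point is its centre
Things that resemble listed ones, but are neither listed nor needed, are in the scene too. Leave any red or yellow look-alike of the stand alone.

How it is judged (in metres and radians):
On the way, in this order (a step that is already met when the one before it is completed fails the run):
1. the knob is twisted to its stop (value of joint knob above 0.97 rad), for 0.1 s.
2. the knob is let go and has sprung back (value of joint knob below 0.1 rad and contact force between the fingers and knob below 0.2 N), for 0.2 s.
3. the tongs are lifted out of their stand (height (world z) of tongs_jaws above 0.07 m and contact force between the fingers and tongs above 1 N), for 0.2 s.
At the end, for the whole second after the job is handed in: The bolt is held still in the tongs' jaws (middles within 50 mm), raised at least 60 mm off the plate; the fingers grip the tongs; tongs and bolt touch neither hot plate nor stand; the knob is back (under 0.1 rad); the nut is within 20 mm of its start (height (world z) of bolt_mid above 0.139 m and contact force between tongs and bolt above 1 N and contact force between the fingers and tongs above 2 N and distance between bolt_mid and tongs_jaws below 0.05 m and linear speed of bolt below 0.03 m/s and contact force between each of bolt, tongs and hotplate below 0.05 N and contact force between each of tongs, bolt and stand below 0.05 N and value of joint knob below 0.1 rad and distance of nut_mid from where it was at the start of the episode below 0.02 m); the arm keeps its last pose, push and grip.
It fails at once if the robot itself touches the hot bolt (contact force between any of the arm, the fingers and bolt above 0.3 N).
It fails at once if the nut is pushed away from its place (distance of nut_mid from where it was at the start of the episode above 0.02 m).
It also fails if it takes over 64 s, if anything falls off the work surface, if the arm or the gripper's body presses on something with over 40 N, if the wrist force passes 120 N, or if a joint passes its speed limit or range.

## Robot

A 6-joint arm with a two-finger parallel gripper is mounted at the origin on a cart in front of the work surface, level with it; the furniture and walls round the work are solid. World frame = base frame: x ahead of the robot, y to its left, z up, the work surface at z = 0. Lengths are in mm, angles in rad, forces in N, time in s.
With the tool pointing down it reaches from about 350 to 800 mm from the base axis. Payload 7.3 kg.
Tool frame: the origin (TCP) lies on the centre line of the jaws, within the pads' length; the fingertips stand tip_reach ahead of it and the grasp point (between the pads) lies 5 mm behind it (tip_reach is the distance from the TCP to the fingertips, in mm); z points along the fingers, y is the line along which they close (so a half turn about z gives the same grasp; the last joint's range is limited). The gripper opens to 85 mm and grips with 20 to 120 N. Pads are 22 mm wide; open, the fingers measure 114 mm over their backs; the gripper's body (76 mm by 85 mm) begins 54 mm behind the grasp point. The pads swing forward as they close: fully open they stand 13 mm farther back than shut.
Start: joints at [-1.276, 0.342, 1.524, -0, 1.275, -0.146], TCP at [224.022, -474.824, 245.322] pointing down, gripper open.
Joint ranges: [-2.53, 2.53], [-0.77, 2.02], [0.04, 2.7], [-1, 4.14], [0.28, 2.66], [-3.11, 3.11]. Speed limits (rad/s): [2.57, 2.57, 3.14, 3.14, 3.14, 3.14].

## Interface

Orientations are given as a unit quaternion [w, x, y, z].
In Python, from bench import * gives the robot as it stands.
- The arm moves only by the shell command python3 -m inch 'ROWS' [FORCE]. ROWS is text: rows parted by semicolons, each of 7 numbers parted by spaces: the turn, a rotation vector about the tool's x, y, z in rad, then the shift along the tool's x, y, z in m, then the finger opening in m, from 0 to 0.0854. In form: wx wy wz tx ty tz grip; .... A call has 1 to 10 rows; each row shifts and turns the commanded pose from where the row before left it, along the tool's axes as they then stand; what a row does not reach is not made up. A row lasts 1/8 s, in which the tool goes at most 62.5 mm and 10.7 degrees, less where a joint would pass 70% of its speed; a pose out of reach is approached as far as the arm can. A call is refused whole if a number of a shift passes 0.0625 or a number of a turn 0.188, either way. A call with a gripper value outside its range is refused whole. The fingers move at their own pace and stop on an object; FORCE is the grip in N (left out, the last holds). Time passes only in rows, so rows that do not move let the fingers close. It gives the time, the measured TCP pose, the force, the opening and the grip force at its end, in the units of the state.
- get_state(): the state, without advancing time (a new reading comes with each control period).
- camera(name): name is "scene" or "top" or "wrist"; returns the picture (384x512x3 uint8, red, green, blue); there is no depth.
- camera_info(name): a dict with "K" (3x3 intrinsics, pixels), "k1" (the pictures are not rectified: a ray, as slopes to the right and down, at radius r is drawn at 1 + k1 r^2 times it, then the intrinsics apply), "world_from_camera" (4x4, takes a point from camera to world coordinates). Camera axes: x right, y up, looking along -z (the intrinsics and any distortion apply to the point x, -y, -z); pixel columns grow to the right and rows downward; lengths in mm; the calibration is good to about 2 mm. A picture is of the moment at which its call begins: read the wrist's pose just before it. camera_info takes no time and is no camera call; for the wrist camera it gives the pose at the moment of the call.
- job_done(): hands the job in; it is judged then, once.
The state is a dict: "t": time; "joint_pos": joint angles; "joint_vel": joint speeds; "joint_efforts": joint torques, N m; "ee_pos": TCP position; "orientation": TCP orientation; "wrist_force": force on the tool from outside, world axes, zero at the start; "wrist_torque": the same for the moment, N m; "finger_gap": finger opening in mm; "grip_force": force on a finger pad.
Only numpy, scipy, OpenCV 4.12 (cv2) and the standard library are available. Lean on these libraries where they do the work, as an engineer would, in place of code of your own. Each camera call takes 0.05 s, during which the arm holds its last target. There are 200 camera calls.

## Working session

There is one attempt and no reset: what is moved stays moved. The work goes in short steps, Python scripts to look and compute and a shell command to move; the robot and the scene stay as the last step left them, time stands still between calls to the robot, and variables do not carry over. Pictures are saved under pics/ and viewed, at most 10 in all, crops included, and the job is handed in when it is done.

```bash
mkdir -p pics; ls
python3 - <<'E'
from bench import *
import cv2,numpy as np
s=get_state();print({k:np.round(v,3) for k,v in s.items() if k in('t','ee_pos','orientation','finger_gap','tip_reach')}, s.keys())
for n in("scene","top"):
    cv2.imwrite(f"pics/{n}0.png",camera(n)[:,:,::-1]);i=camera_info(n);print(n,np.round(i["K"],1),i["k1"],np.round(i["world_from_camera"],3))
try: print(tip_reach)
except Exception as e: print(e)
E
```

```text
pics
{'t': np.float64(0.0), 'ee_pos': array([ 223.913, -474.416,  244.611]), 'orientation': array([-0.001,  0.976,  0.219, -0.   ]), 'finger_gap': np.float64(85.339)} dict_keys(['t', 'joint_pos', 'joint_vel', 'joint_efforts', 'ee_pos', 'orientation', 'wrist_force', 'wrist_torque', 'grip_force', 'finger_gap'])
scene [[448.3   0.  256.6]
 [  0.  448.3 189.4]
 [  0.    0.    1. ]] -0.0633183432342992 [[-6.46000e-01  4.31000e-01 -6.31000e-01 -3.93248e+02]
 [-7.63000e-01 -3.41000e-01  5.49000e-01  9.97652e+02]
 [ 2.10000e-02  8.36000e-01  5.49000e-01  8.92897e+02]
 [ 0.00000e+00  0.00000e+00  0.00000e+00  1.00000e+00]]
top [[462.6   0.  246.4]
 [  0.  462.6 190.7]
 [  0.    0.    1. ]] -0.08365795807074833 [[ 1.420000e-01  7.680000e-01 -6.240000e-01 -7.028800e+02]
 [-9.900000e-01  1.190000e-01 -7.900000e-02  5.539400e+01]
 [ 1.400000e-02  6.290000e-01  7.770000e-01  1.618715e+03]
 [ 0.000000e+00  0.000000e+00  0.000000e+00  1.000000e+00]]
14.0
```

View pics/scene0.png

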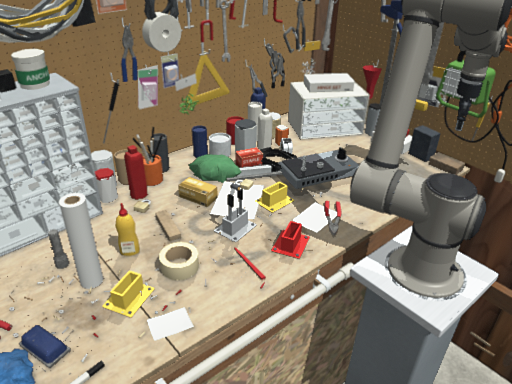

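View pics/top0.png

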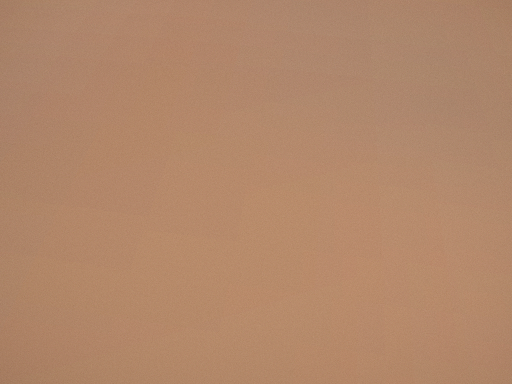

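The scene view shows the tongs in the grey stand at about (236,210) and the hot plate at about (320,170), with its knob near (343,153). The top view shows only flat brown, so it is blocked and no use.

```bash
cat > h.py <<'E'
from bench import *
import cv2,numpy as np
from scipy.spatial.transform import Rotation as R
def ray(i,u,v):
    K=i["K"];p=cv2.undistortPoints(np.array([[[u,v]]],float),np.array(K),np.array([i["k1"],0,0,0.])).ravel()
    T=np.array(i["world_from_camera"]);d=T[:3,:3]@np.array([p[0],-p[1],-1]);return T[:3,3],d
def onz(i,u,v,z):
    o,d=ray(i,u,v);return o+d*(z-o[2])/d[2]
def proj(i,P):
    T=np.array(i["world_from_camera"]);c=T[:3,:3].T@(np.array(P,float)-T[:3,3]);x=np.array([c[0],-c[1]])/-c[2]
    x=x*(1+i["k1"]*(x@x));return np.array(i["K"])[:2,:2]@x+np.array(i["K"])[:2,2]
def twoview(rs):
    A=0;b=0
    for o,d in rs:
        d=d/np.linalg.norm(d);M=np.eye(3)-np.outer(d,d);A=A+M;b=b+M@o
    return np.linalg.solve(A,b)
E
python3 - <<'E'
from h import *
i=camera_info("scene");im=camera("scene")[:,:,::-1]
c=im[100:270,190:390];cv2.imwrite("pics/s1.png",cv2.resize(c,None,fx=4,fy=4*.88,interpolation=cv2.INTER_CUBIC)[:600])
for n,u,v,z in(("stand",236,232,0),("plate",310,178,50),("knob",343,150,88)):print(n,onz(i,u,v,z).round())
w=camera_info("wrist");print(np.round(w["K"],1),w["k1"],np.round(w["world_from_camera"],3))
s=get_state();print(R.from_quat(np.roll(s["orientation"],-1)).as_matrix().round(3))
cv2.imwrite("pics/w0.png",camera("wrist")[:,:,::-1])
E
```

```text
stand [486. 315.   0.]
plate [513. -44.  50.]
knob [ 536. -244.   88.]
[[279.1   0.  256.7]
 [  0.  279.1 194.3]
 [  0.    0.    1. ]] -0.021660777885215043 [[ 4.26000e-01  8.58000e-01  2.88000e-01  2.98820e+02]
 [-9.05000e-01  4.04000e-01  1.35000e-01 -4.40336e+02]
 [-1.00000e-03 -3.18000e-01  9.48000e-01  3.72641e+02]
 [ 0.00000e+00  0.00000e+00  0.00000e+00  1.00000e+00]]
[[ 0.904  0.427 -0.   ]
 [ 0.427 -0.904  0.001]
 [ 0.    -0.001 -1.   ]]
```

View pics/s1.png

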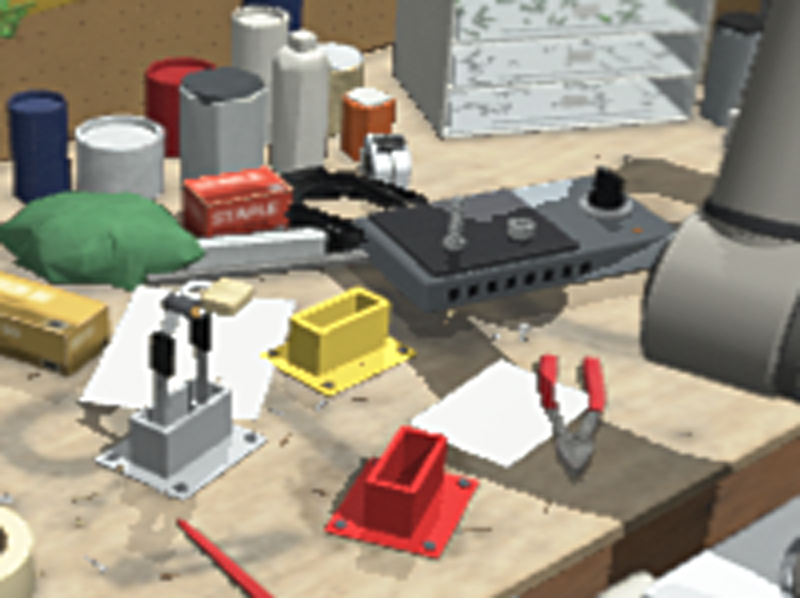

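The crop shows the bolt at about full-frame (304,168), the nut at (320,165), the knob at (342,150) and the tongs in the grey stand. I'll move the wrist over the hot plate for a closer look.

```bash
python3 -m inch '0 0 0 .046 -.029 -.015 .085;0 0 0 .046 -.029 -.015 .085;0 0 0 .046 -.029 -.015 .085;0 0 0 .046 -.029 -.015 .085;0 0 0 .046 -.029 -.015 .085;0 0 0 .046 -.029 -.015 .085;0 0 0 .046 -.029 -.015 .085;0 0 0 0 0 0 .085;0 0 0 0 0 0 .085'
python3 - <<'E'
from h import *
i=camera_info("wrist");cv2.imwrite("pics/w1.png",camera("wrist")[:,:,::-1]);np.save("w1.npy",np.array(i,dtype=object))
E
```

```text
t: 1.32
ee_pos: [428.4, -153.8, 349.9]
orientation: [-0.0, 0.976, 0.219, -0.0]
wrist_force: [0.2, -0.2, -0.4]
finger_gap: 85.0
grip_force: 0.0
```

View pics/w1.png

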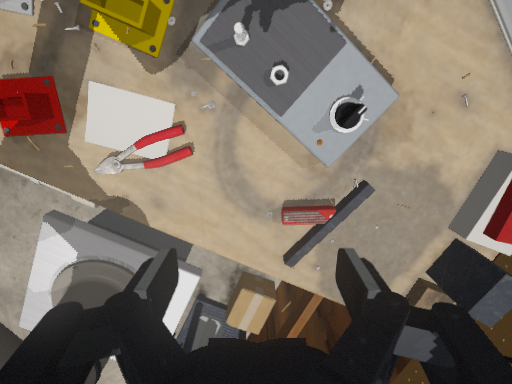

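The wrist view shows the case corners at about (331,166), (398,96) and (193,42). The knob ring is at (349,115), the nut at (279,74) and the bolt at (241,35).

Run:
```python
from h import *
i=np.load("w1.npy",allow_pickle=True).item()
for n,u,v,z in(("c1",331,166,50),("c2",398,96,50),("c3",193,42,50),("ring",349,115,53),("nut",279,74,60),("boltfoot",242,42,54)):print(n,onz(i,u,v,z).round(1))
```

```text
c1 [ 465.3 -266.1   50. ]
c2 [ 597.8 -302.5   50. ]
c3 [535.7  -7.3  50. ]
ring [ 543.5 -250.6   53. ]
nut [ 548.4 -132.3   60. ]
boltfoot [563.7 -68.8  54. ]
```

```bash
python3 -m inch '0 0 .177 0 0 0 .085;0 0 .177 0 0 0 .085;0 0 .177 0 0 0 .085;0 0 .176 0 0 0 .085;0 0 0 .037 .021 .033 .085;0 0 0 .037 .021 .033 .085;0 0 0 .036 .021 .033 .085;0 0 0 0 0 0 .085;0 0 0 0 0 0 .085'
python3 - <<'E'
from h import *
print(get_state()["joint_pos"])
i=camera_info("wrist");cv2.imwrite("pics/w2.png",camera("wrist")[:,:,::-1]);np.save("w2.npy",np.array(i,dtype=object))
E
```

```text
t: 2.5
ee_pos: [517.3, -244.3, 251.4]
orientation: [-0.0, 0.991, -0.134, -0.0]
wrist_force: [0.3, -0.7, 0.4]
finger_gap: 85.1
grip_force: 0.0
[-5.75121289e-01  4.24864203e-01  1.37968366e+00 -3.70937230e-06
  1.33776829e+00  1.26377141e+00]
```

View pics/w2.png

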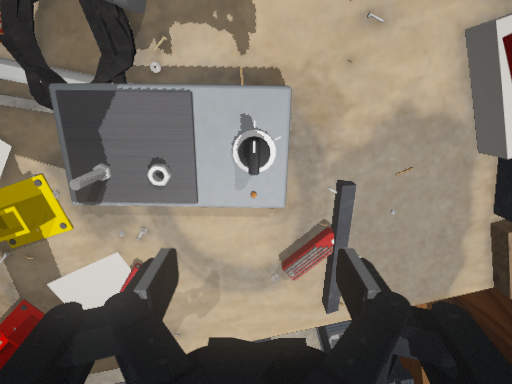

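The w2 view shows the knob ring at about (254,152), the nut at (159,176), the bolt from its head (107,173) to its top (75,186), and the case top spanning columns 52-290 and rows 84-208. Next I'll refine these numbers by masks.

Run:
```python
from h import *
def blobs(f,box,th):
    im=cv2.imread(f);x0,y0,x1,y1=box;g=cv2.cvtColor(im[y0:y1,x0:x1],cv2.COLOR_BGR2GRAY);m=(g>th).astype(np.uint8)
    cs,_=cv2.findContours(m,cv2.RETR_EXTERNAL,cv2.CHAIN_APPROX_NONE)
    for c in cs:
        if cv2.contourArea(c)>40:
            x,y,w,h=cv2.boundingRect(c);print(f,th,(x+x0+w/2-.5,y+y0+h/2-.5),(w,h),cv2.contourArea(c),cv2.fitEllipse(cv2.convexHull(c)))
blobs("pics/w2.png",(215,115,288,195),200)
blobs("pics/w2.png",(130,150,185,200),130)
blobs("pics/w1.png",(320,85,380,140),200)
blobs("pics/w1.png",(262,58,300,92),150)
im=cv2.imread("pics/w2.png");cv2.imwrite("pics/w2c.png",cv2.resize(im[140:212,45:185],None,fx=5.6,fy=5.6,interpolation=cv2.INTER_CUBIC))
i=np.load("w2.npy",allow_pickle=True).item()
for n,u,v,z in(("pl-",193,91,50),("pl-",198,202,50),("cBR",286,208,50),("cTR",291,86,50),("cTL",50,84,50),("cBL",72,204,50),("ring",254,152,53),("nut",159,176,58)):print(n,onz(i,u,v,z).round(1))
```

```text
pics/w2.png 200 (240.0, 153.0) (15, 37) 93.5 ((30.362802505493164, 36.87873840332031), (25.172948837280273, 35.598628997802734), 173.58657836914062)
pics/w2.png 200 (266.0, 151.0) (19, 41) 196.5 ((43.50237274169922, 36.23275375366211), (33.607791900634766, 39.92789840698242), 179.8696746826172)
pics/w2.png 130 (158.5, 175.0) (24, 21) 338.5 ((28.61833953857422, 25.066865921020508), (20.609397888183594, 23.145017623901367), 107.20519256591797)
pics/w1.png 200 (349.0, 123.0) (37, 19) 100.5 ((28.459800720214844, 35.96683120727539), (20.50653648376465, 35.47799301147461), 78.11067199707031)
pics/w1.png 150 (279.0, 74.5) (19, 20) 246.5 ((17.020536422729492, 16.707481384277344), (17.89697265625, 19.31951332092285), 21.816333770751953)
pl- [ 626.  -201.1   50. ]
pl- [ 500.3 -163.3   50. ]
cBR [ 463.1 -268.1   50. ]
cTR [ 602.2 -307.2   50. ]
cTL [676.6 -49.5  50. ]
cBL [540.3  -7.2  50. ]
ring [ 542.9 -248.3   53. ]
nut [ 546.2 -131.8   58. ]
```

View pics/w2c.png

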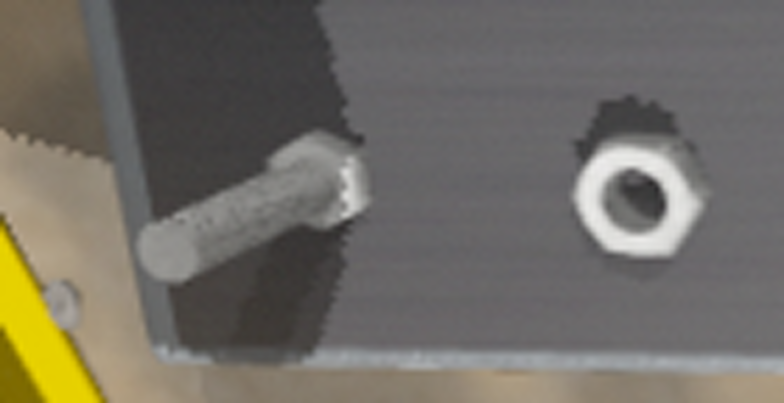

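The crop shows the bolt's top centre at full-frame (75,185), its shank leaving the head at about (102,173.6), and the nut 60 mm or so away. Now I'll take a closer look above the knob.

```bash
python3 -m inch '0 0 .02 .013 0 .04 .085;0 0 0 .013 -.001 .041 .085;0 0 0 0 0 0 .085;0 0 0 0 0 0 .085'
python3 - <<'E'
from h import *
i=np.load("w2.npy",allow_pickle=True).item()
print("bolt top",onz(i,75,185,108).round(1),"foot",onz(i,101.8,173.6,58).round(1))
i=camera_info("wrist");im=camera("wrist")[:,:,::-1];np.save("w3.npy",np.array(i,dtype=object));cv2.imwrite("pics/w3.png",im)
p=proj(i,[543,-250,88]);print(p);s=get_state();print(s["ee_pos"])
x,y=int(p[0]),int(p[1]);cv2.imwrite("pics/w3c.png",cv2.resize(im[y-75:y+75,x-100:x+100],None,fx=4,fy=4,interpolation=cv2.INTER_CUBIC));print(x-100,y-75)
E
```

```text
t: 3.05
ee_pos: [543.8, -249.9, 173.0]
orientation: [0.001, 0.99, -0.142, 0.002]
wrist_force: [-0.4, -0.3, 0.9]
finger_gap: 84.9
grip_force: 0.0
bolt top [568.3 -65.7 108. ] foot [567.2 -66.6  58. ]
[256.61845862 208.80429007]
[ 543.98715072 -250.05229884  173.27014285]
156 133
```

View pics/w3c.png

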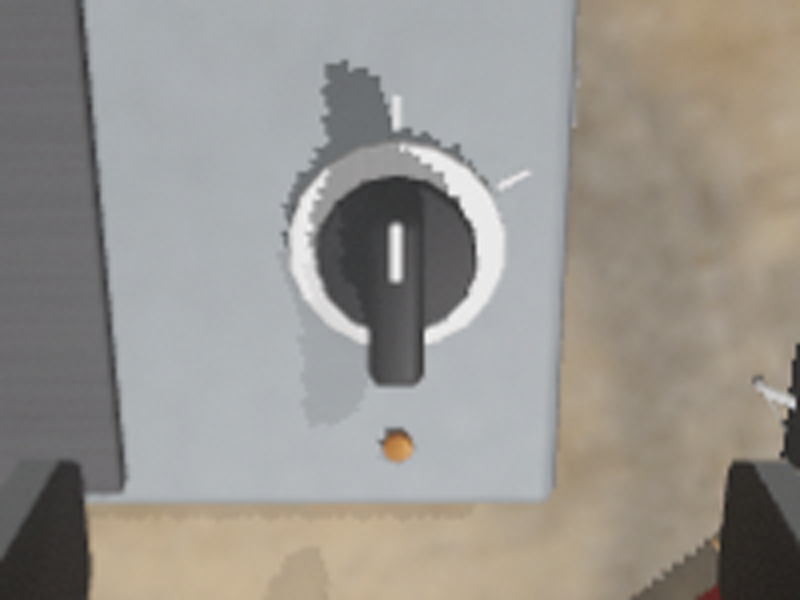

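The crop shows the knob bar in column 255 full-frame, ring centre at (255.2,194), and the bar upright in the picture, so it is aligned with the tool.

Run:
```python
from h import *
i=np.load("w3.npy",allow_pickle=True).item()
print(onz(i,255.2,194,54),"bar end near",onz(i,255,229,86),"mark",onz(i,255,196,88))
s=get_state();M=R.from_quat(np.roll(s["orientation"],-1)).as_matrix();print(M.round(3),s["ee_pos"])
```

```text
[ 544.8362594  -249.17762949   54.        ] bar end near [ 525.04458703 -243.28454555   86.        ] mark [ 553.98058347 -251.87375473   88.        ]
[[ 0.959 -0.282  0.004]
 [-0.282 -0.959 -0.002]
 [ 0.004  0.001 -1.   ]] [ 543.98715072 -250.05229884  173.27014285]
```

```bash
python3 -m inch '0 0 0 0 -.001 .050 .05;0 0 0 0 0 .040 .03;0 0 0 0 0 .009 .03;0 0 0 0 0 0 0;0 0 0 0 0 0 0;0 0 0 0 0 0 0' 50
```

```text
t: 3.85
ee_pos: [545.4, -248.7, 74.4]
orientation: [0.0, 0.99, -0.142, 0.002]
wrist_force: [0.9, 4.6, 7.0]
finger_gap: 11.4
grip_force: 51.0
```

```bash
python3 -m inch '0 0 .18 0 0 0 0;0 0 .18 0 0 0 0;0 0 .18 0 0 0 0;0 0 .18 0 0 0 0;0 0 .18 0 0 0 0;0 0 .14 0 0 0 0;0 0 .03 0 0 0 0;0 0 0 0 0 0 0'
python3 - <<'E'
from h import *
s=get_state();print(R.from_quat(np.roll(s["orientation"],-1)).as_matrix().round(3),s["wrist_torque"].round(2),s["joint_pos"].round(3))
E
```

```text
t: 4.85
ee_pos: [542.6, -251.2, 74.4]
orientation: [0.002, 0.779, -0.627, 0.001]
wrist_force: [-11.3, -4.2, 10.4]
finger_gap: 10.9
grip_force: 51.8
[[ 0.214 -0.977 -0.001]
 [-0.977 -0.214 -0.005]
 [ 0.004  0.002 -1.   ]] [-0.93  1.94  0.51] [-0.559  0.648  1.522 -0.005  0.97   2.369]
```

```bash
python3 -m inch '0 0 .02 0 0 0 0;0 0 0 0 0 0 0;0 0 0 0 0 0 .085;0 0 0 0 0 0 .085;0 0 0 0 0 0 .085;0 0 0 0 0 0 .085;0 0 0 0 0 0 .085;0 0 0 0 0 -.05 .085;0 0 0 0 0 -.06 .085;0 0 0 0 0 -.06 .085'
python3 - <<'E'
from h import *
i=camera_info("wrist");im=camera("wrist")[:,:,::-1];cv2.imwrite("pics/w4.png",im);print(proj(i,[544,-249,88]))
E
```

```text
t: 6.1
ee_pos: [543.5, -248.5, 242.9]
orientation: [0.0, 0.772, -0.635, -0.0]
wrist_force: [1.2, -0.6, -0.4]
finger_gap: 85.1
grip_force: 0.0
[257.1595877  182.70366896]
```

View pics/w4.png

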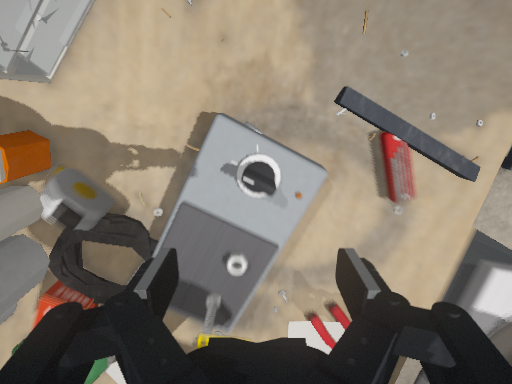

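The picture shows the knob back at rest, bar aligned with the case, ring at (258,175). The nut (236,264) and bolt (212,310) are undisturbed. Now I'll get the stand's yaw from the scene view.

Run:
```python
from h import *
i=camera_info("scene")
P=[onz(i,190+u/4,100+v/3.52,z) for u,v,z in((97,460,0),(180,495,0),(266,437,0),(131,425,55),(180,440,55),(233,395,55))]
print(np.round(P,0)); print([np.degrees(np.arctan2(*(b-a)[1::-1])).round(1) for a,b in((P[0],P[1]),(P[1],P[2]),(P[3],P[4]),(P[4],P[5]))],[np.linalg.norm(P[a]-P[b]).round() for a,b in((0,1),(1,2),(3,4),(4,5))], (P[0]+P[2])/2,(P[3]+P[5])/2)
```

```text
[[534. 364.   0.]
 [454. 343.   0.]
 [476. 238.   0.]
 [500. 354.  55.]
 [460. 338.  55.]
 [486. 265.  55.]]
[np.float64(-165.1), np.float64(-78.3), np.float64(-157.9), np.float64(-70.6)] [np.float64(83.0), np.float64(108.0), np.float64(43.0), np.float64(77.0)] [5.05167967e+02 3.01021016e+02 5.68434189e-14] [493.15421724 309.79976072  55.        ]
```

```bash
python3 -m inch '0 0 -.178 0 0 -.01 .085;0 0 -.178 0 0 -.01 .085;0 0 -.178 0 0 -.01 .085;0 0 -.178 0 0 -.01 .085;0 0 -.178 0 0 -.01 .085;0 0 -.178 0 0 -.01 .085;0 0 -.178 0 0 -.01 .085;0 0 -.178 0 0 -.01 .085;0 0 -.178 0 0 -.01 .085;0 0 0 0 0 0 .085' &&
python3 -m inch '0 0 0 .0036 -.055 0 .085;0 0 0 .0036 -.055 0 .085;0 0 0 .0036 -.055 0 .085;0 0 0 .0036 -.055 0 .085;0 0 0 .0036 -.055 0 .085;0 0 0 .0036 -.055 0 .085;0 0 0 .0036 -.055 0 .085;0 0 0 .0036 -.055 0 .085;0 0 0 .0036 -.055 0 .085;0 0 0 .0036 -.055 0 .085' && python3 -m inch '0 0 0 0 0 0 .085;0 0 0 0 0 0 .085'
python3 - <<'E'
from h import *
i=camera_info("wrist");im=camera("wrist")[:,:,::-1];cv2.imwrite("pics/w5.png",im);np.save("w5.npy",np.array(i,dtype=object))
for p in([498,305,118],[498,305,167],[498,305,0]):print(proj(i,p))
s=get_state();print(s["joint_pos"].round(2),R.from_quat(np.roll(s["orientation"],-1)).as_matrix().round(3))
E
```

```text
t: 7.4
ee_pos: [544.0, -248.8, 331.7]
orientation: [0.0, 0.994, 0.112, 0.001]
wrist_force: [-0.3, 0.8, 0.2]
finger_gap: 85.2
grip_force: 0.0
t: 8.65
ee_pos: [455.0, 297.1, 330.6]
orientation: [0.0, 0.994, 0.11, -0.0]
wrist_force: [0.7, 0.2, 0.5]
finger_gap: 85.1
grip_force: 0.0
t: 8.9
ee_pos: [455.5, 295.2, 330.6]
orientation: [0.0, 0.994, 0.112, -0.0]
wrist_force: [0.2, -0.4, 0.1]
finger_gap: 84.8
grip_force: 0.0
[255.75384608 134.81002011]
[255.64861056 140.3173778 ]
[255.91745474 126.25153113]
[ 0.43  0.33  1.31 -0.    1.5   1.78] [[ 0.975  0.222 -0.001]
 [ 0.222 -0.975 -0.001]
 [-0.001  0.001 -1.   ]]
```

View pics/w5.png

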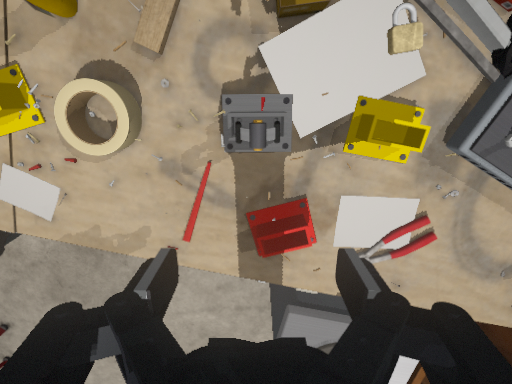

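The w5 view shows the steel stand's foot at columns 222-293, rows 93-153, well aligned with the picture. The tongs' hinge is at about (258,135), and the red and yellow look-alikes are well away.

Run:
```python
from h import *
i=np.load("w5.npy",allow_pickle=True).item();im=cv2.imread("pics/w5.png")
x0,y0=205,80;c=im[y0:170,x0:310];h=cv2.cvtColor(c,cv2.COLOR_BGR2HSV)
m=cv2.morphologyEx(((h[:,:,1]<45)).astype(np.uint8),cv2.MORPH_OPEN,np.ones((3,3)))
cs,_=cv2.findContours(m,cv2.RETR_EXTERNAL,cv2.CHAIN_APPROX_NONE)
for k in sorted(cs,key=cv2.contourArea)[-2:]:
    r=cv2.minAreaRect(k);b=cv2.boxPoints(r)+[x0,y0];print(r,b.round(1).tolist());print(np.array([onz(i,*q,3) for q in b]).round(1))
for y in range(118,156,3):print(y,' '.join('%3d'%v for v in cv2.cvtColor(im,cv2.COLOR_BGR2GRAY)[y,218:298:2]))
```

```text
((60.0, 35.5), (71.0, 88.0), 90.0) [[221.0, 80.0], [309.0, 80.0], [309.0, 151.0], [221.0, 151.0]]
[[553.5 371.9   3. ]
 [583.3 241.6   3. ]
 [479.  211.5   3. ]
 [447.  352.    3. ]]
118 139  77  69  88  89 108 110  63  86  88  68  78  91  91  91  91  91  90  90  90  90  90  89  89  89  88  91  90  79  64  83  89  68 108 111 113 112 196 204 204
121  97  72  69  88  87 110 115  67  82  63  46  73  85  87  86  88  88  82 102  97 158 149  87  86  89  89  90  90  77  28  32  84  68 110 115 113 113  98 203 204
124 145  78  76  90  89 108 111  75  80  32  35  32  87  87  89  89  57  73  82  91  95  90  82  68  73  88  87  88  49  37  39  71  69 106 110 112 113 105 192 203
127 135  75  74  88  89 106  93  62  81  41  42  62  83  81  87  89  57  74  84  91  97  90  80  70  75  92  88  95  91  42  45  71  71 108 110 111 111 102 102 199
130 138  74  71  87  86  86  88  64  76  44  43  96 126 124 124 125  62  76  85  92  96  90  81  68 104 134 134 136 134  47  44  70  68 106 112 110 113  99  99 100
133 130  95  72  87  88  87  87  66  69  43  41  91 128 130 130 130  64  74  85  92  97  90  79  
[... 514 characters left out ...]
  57  57 108 112 107 106 112 113 100 101 102
145 139 134 155 110  87  49  46  59  89  91  92  90  90  91  90  91  66  78  88  93  99  88  79  66  80 111 115 114 115 115 114 113  80  59  57  86 113 103 102 102
148 139 136 136 105  90  58  51  76  88  87  87  86  87  88  86  87  85  84 105 112 113 105  91 101 110 110 111 109 111 112 110 110  98  72  71 109 112 102 102 102
151 145 146 145 150  97  87  88  88  88 110 110 108 108 108 108 107 106 108 105 100 101 104 105 102 103 103 103 102 104 106 104 105 104 104 109 111 117 104 116 101
154 146 145 144 142 142 120 103  99 102 102 104 103 104 102 102 101  99  99 100 102 104 102 102 100 101 101 102 104 105 104 103 103 103 104 106 105 104 166 164 162
```

Run:
```python
from h import *
i=np.load("w5.npy",allow_pickle=True).item();im=cv2.imread("pics/w5.png")
print(onz(i,257.6,132.3,138),onz(i,257.3,134.7,162),onz(i,257.4,122.5,3))
print("grips",onz(i,238,132.3,138),onz(i,277.3,132.3,138)); print("foot",[onz(i,*q,3).round(1).tolist() for q in((223,94.5),(292,94.5),(292.5,153),(222.5,151.5))])
```

```text
[503.43240376 304.04988337 138.        ] [503.41340398 304.46741668 162.        ] [504.44543359 304.04454942   3.        ]
grips [498.53558451 325.60594658 138.        ] [508.36958525 282.38322892 138.        ]
foot [[533.7, 365.1, 3.0], [557.3, 261.4, 3.0], [469.8, 237.0, 3.0], [446.7, 349.5, 3.0]]
```

```bash
python3 -m inch '0 0 0 .025 .001 .030 .085;0 0 0 .0237 .001 .030 .085;0 0 0 0 0 .055 .085;0 0 0 0 0 0 .085;0 0 0 0 0 .055 .085;0 0 0 0 0 .047 .085;0 0 0 0 0 0 .085;0 0 0 0 0 0 .085'
```

```text
t: 9.95
ee_pos: [505.5, 304.7, 117.6]
orientation: [-0.001, 0.994, 0.112, 0.002]
wrist_force: [0.3, 0.8, 0.7]
finger_gap: 84.6
grip_force: 0.0
```

```bash
python3 -m inch '0 0 0 -.0015 0 .003 .049;0 0 0 0 0 0 .049;0 0 0 0 0 0 .049;0 0 0 0 0 0 .049;0 0 0 0 0 0 .049' 30
python3 - <<'E'
from h import *
s=get_state();print(s["ee_pos"],s["finger_gap"],s["grip_force"],s["wrist_force"])
E
```

```text
t: 10.58
ee_pos: [503.2, 304.5, 113.6]
orientation: [-0.001, 0.994, 0.113, 0.002]
wrist_force: [0.7, -0.7, 7.2]
finger_gap: 49.1
grip_force: 8.9
[503.24688776 304.53165823 113.55417311] 49.13962836614357 8.885289877653122 [ 0.65103257 -0.68195431  7.22329024]
```

```bash
python3 -m inch '0 0 0 0 0 -.01 .048;0 0 0 0 0 -.02 .048;0 0 0 0 0 -.03 .048;0 0 0 0 0 -.03 .048;0 0 0 0 0 -.03 .048;0 0 0 0 0 -.03 .048;0 0 0 0 0 -.03 .048;0 0 0 0 0 -.02 .048;0 0 0 0 0 0 .048;0 0 0 0 0 0 .048'
python3 - <<'E'
from h import *
s=get_state();print(s["ee_pos"],s["finger_gap"],s["grip_force"],s["wrist_force"],s["joint_pos"].round(2))
i=camera_info("wrist");im=camera("wrist")[:,:,::-1];cv2.imwrite("pics/w6.png",im)
a=camera("scene")[:,:,::-1];cv2.imwrite("pics/s6.png",a)
e=s["ee_pos"];print(proj(camera_info("scene"),e),proj(camera_info("scene"),e-[0,0,94]))
print([proj(i,p).round() for p in([568,-66,108],[503,304,55])])
E
```

```text
t: 11.82
ee_pos: [501.7, 303.8, 310.4]
orientation: [0.0, 0.994, 0.113, -0.001]
wrist_force: [-0.7, -0.2, -1.4]
finger_gap: 48.2
grip_force: 5.2
[501.69321257 303.80356498 310.36154875] 48.154659557728905 5.229094550013542 [-0.67607259 -0.20384142 -1.38000695] [ 0.41  0.42  1.22 -0.    1.5   1.76]
[235.11328422 141.61133694] [235.25959657 170.20194247]
[array([552., 186.]), array([256., 162.])]
```

```bash
python3 -m inch '0 0 0 -.001 .02 0 .048;0 0 0 -.002 .035 0 .048;0 0 0 -.002 .045 0 .048;0 0 0 -.002 .045 0 .048;0 0 0 -.002 .045 0 .048;0 0 0 -.002 .045 0 .048;0 0 0 -.002 .045 0 .048;0 0 0 -.002 .045 0 .048;0 0 0 -.002 .03 0 .048;0 0 0 -.0014 .0204 0 .048' && python3 -m inch '0 0 0 0 0 .025 .048;0 0 0 0 0 .03 .048;0 0 0 0 0 .02 .048;0 0 0 0 0 0 .048;0 0 0 0 0 0 .048'
python3 - <<'E'
from h import *
s=get_state();e=s["ee_pos"];print(e,s["finger_gap"],s["grip_force"],s["wrist_force"])
i=camera_info("wrist");im=camera("wrist")[:,:,::-1].copy()
j=camera_info("scene");a=camera("scene")[:,:,::-1].copy();cv2.imwrite("pics/s7.png",a);cv2.imwrite("pics/w7.png",im)
np.save("w7.npy",np.array(i,dtype=object))
pw=[proj(i,p) for p in([568,-66,108],[568,-66,58],e-[0,0,94],e-[0,0,108.6])];ps=[proj(j,p) for p in([568,-66,108],[568,-66,58],e-[0,0,94],e-[0,0,108.6])]
print(np.round(pw),np.round(ps))
u,v=map(int,ps[0]);A=cv2.resize(a[v-75:v+65,u-45:u+45],None,fx=4.2,fy=4.2,interpolation=cv2.INTER_CUBIC)
u2,v2=map(int,pw[0]);u2,v2=min(max(u2,50),462),min(max(v2,70),314);B=cv2.resize(im[v2-70:v2+70,u2-50:u2+50],None,fx=4.2,fy=4.2,interpolation=cv2.INTER_CUBIC)
print(u,v,u2,v2,A.shape,B.shape);cv2.imwrite("pics/m7.png",np.hstack([A,B]))
E
```

```text
t: 13.18
ee_pos: [567.9, -68.3, 310.8]
orientation: [0.0, 0.994, 0.112, -0.001]
wrist_force: [0.6, -0.1, -0.8]
finger_gap: 48.1
grip_force: 5.2
t: 13.8
ee_pos: [568.6, -66.1, 237.2]
orientation: [0.0, 0.994, 0.113, 0.001]
wrist_force: [0.4, 0.4, -0.3]
finger_gap: 48.1
grip_force: 5.2
[568.64256961 -66.1404219  237.22247551] 48.10897949294746 5.226086899638176 [ 0.41768734  0.3864966  -0.3395193 ]
[[256. 191.]
 [256. 178.]
 [256. 204.]
 [256. 198.]] [[305. 156.]
 [304. 168.]
 [305. 147.]
 [305. 151.]]
304 156 255 191 (588, 378, 3) (588, 420, 3)
```

View pics/m7.png

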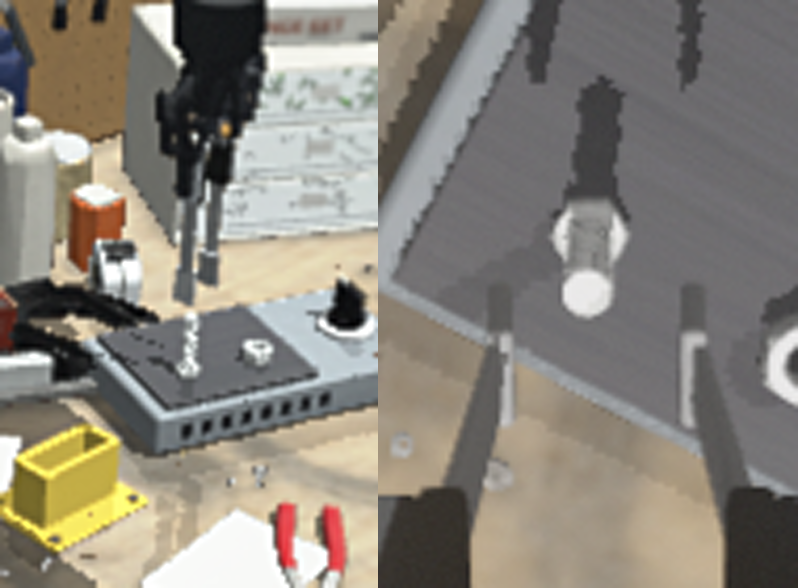

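The montage shows the jaws open and straight, straddling the bolt with their midline at column 257 against the bolt top at 255 (under 1 mm off). The bolt matches the predicted (568,-66), and the tongs have not visibly slipped. I'll descend and close.

```bash
python3 -m inch '0 0 0 .001 0 .015 .048;0 0 0 0 0 .015 .048;0 0 0 0 0 .015 .048;0 0 0 0 0 .0145 .048;0 0 0 0 0 0 .048;0 0 0 0 0 0 .048' 35 && python3 -m inch '0 0 0 0 0 0 .046;0 0 0 0 0 0 .044;0 0 0 0 0 0 .042;0 0 0 0 0 0 .03;0 0 0 0 0 0 0;0 0 0 0 0 0 0;0 0 0 0 0 0 0' 35
```

```text
t: 14.65
ee_pos: [569.6, -65.9, 177.1]
orientation: [0.0, 0.994, 0.113, 0.0]
wrist_force: [0.0, -0.5, -0.9]
finger_gap: 47.8
grip_force: 5.2
t: 15.52
ee_pos: [569.4, -65.8, 177.0]
orientation: [0.0, 0.994, 0.113, 0.0]
wrist_force: [-0.4, 0.4, 2.3]
finger_gap: 43.2
grip_force: 35.5
```

```bash
python3 -m inch '0 0 0 0 0 -.005 0;0 0 0 0 0 -.01 0;0 0 0 0 0 -.015 0;0 0 0 0 0 -.015 0;0 0 0 0 0 -.015 0;0 0 0 0 0 -.015 0;0 0 0 0 0 -.015 0;0 0 0 0 0 -.01 0;0 0 0 0 0 -.005 0;0 0 0 0 0 0 0' && python3 -m inch '0 0 0 0 0 0 0;0 0 0 0 0 0 0;0 0 0 0 0 0 0'
python3 - <<'E'
from h import *
s=get_state();print(s["ee_pos"],s["finger_gap"],s["grip_force"],s["wrist_force"])
i=camera_info("wrist");im=camera("wrist")[:,:,::-1].copy();cv2.imwrite("pics/w8.png",im)
j=camera_info("scene");a=camera("scene")[:,:,::-1].copy();cv2.imwrite("pics/s8.png",a)
b=cv2.imread("pics/s7.png");g=lambda x:cv2.cvtColor(x,cv2.COLOR_BGR2GRAY)
u,v=map(int,proj(j,[568,-66,79]));print("bolt region before/after\n",g(b)[v-9:v+12:2,u-6:u+7],"\n",g(a)[v-9:v+12:2,u-6:u+7])
u,v=map(int,proj(j,[568,-66,179]));print("raised\n",g(a)[v-14:v+16:2,u-8:u+9])
# wrist: bright bolt top
p=proj(i,[568,-66,208]);u,v=map(int,p);print(p);print(g(im)[v-20:v+22:3,u-16:u+18:2])
E
```

```text
t: 16.77
ee_pos: [569.3, -65.8, 281.9]
orientation: [0.0, 0.994, 0.113, 0.0]
wrist_force: [0.4, 0.3, -2.7]
finger_gap: 43.4
grip_force: 35.8
t: 17.15
ee_pos: [569.2, -65.8, 281.5]
orientation: [-0.0, 0.994, 0.113, -0.0]
wrist_force: [-0.1, 0.0, -1.1]
finger_gap: 43.2
grip_force: 35.8
[569.17519051 -65.75672487 281.49918337] 43.16445040927623 35.82892045844346 [-0.06280503  0.02411125 -1.06164309]
bolt region before/after
 [[217 218 217 216 210 206 207 208 207 211 212 211 187]
 [207 203 166 156 159 220 255 236 132 108 110 106 108]
 [110 109 109 107 106 129 148 223 148 108 109 111 111]
 [112 112 110 110 125 205 248 147  99 105 109 111 111]
 [109 110 111 104 100 143 204 185 111 108 111 111 109]
 [109 108 107 104 125 237 224 154 107 107 110 110 111]
 [106 109 110 106 127 226 255 138  98 107 109 111 109]
 [ 71  51  86 188 165 210 179 255 177 110 106 108 107]
 [113 109 102  81 154 157 151 158 110 103 107 108 107]
 [108 110 108 106  89  87  88 104 108 108 107 107 107]
 [109 108 107  95  90  90  91 107 109 111 109 108 102]] 
 [[216 216 214 210 207 204 206 206 209 210 212 210 185]
 [206 201 1
[... 1936 characters left out ...]
 92  96 185 119 113 135 140 140 136 133 110 160 176  89  90]
 [168  95  96  96 189 106 124 162 209 201 178 143 114 156 156  96  87]
 [123  94  97  96 170 113 226 233 233 232 232 222 162 162 157  97  90]
 [ 91  97  98  99 172 165 232 232 232 228 228 227 201 161 166  96  95]
 [ 92  98  99  99 174 130 231 232 232 229 230 228 182 157 159  96  95]
 [ 96  98 100 116 182 143 147 214 225 227 222 158 147 158 185 112  97]
 [ 98  97 101 149 151 154 151 147 146 147 148 149 151 156 162 144  96]
 [ 97 100 117 157 154 154 153 153 154 150 149 149 154 159 164 168 110]
 [ 99 100 151 155 153 154 155 152 150 149 146 148 151 162 170 175 155]
 [ 99 119 157 155 154 152 152 152 154 153 150 150 157 165 171 175 175]]
```

The bolt is gone from the plate, and its top shows between the jaws where a 104 mm lift would put it. The grip holds steady at 35 N, so I'll hand in.

```bash
python3 -c "
from bench import *
print(job_done())"
```

```text
the job is handed in; nothing more can be done
None
```

I twisted the knob to its stop and it sprang back; the tongs now hold the bolt about 104 mm above the plate and nothing I saw showed the nut moving; handed in just after t = 17 s of the 64 s limit, and no verdict was returned.

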